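Latch the test bay's gate

TASK

Shut the gate of the plywood test bay: lift its latch bar over the catch, swing the gate in against the catch's springy buffer, and let the bar drop down behind the catch's lip so that the gate stays latched. Ease it in by feel, never ramming or straining the catch, and leave everything else where it is.

Things in the scene. Friction and masses are not known exactly. Their poses are not given: they have to be found in the camera images.
- bay: Open-topped finger-jointed plywood pen fixed to the table, 225 deep, 272 wide, walls 12 thick, 150 high. Origin on the table in the middle plane of the shut gate; x points into the pen (away from the open front), y to the hinge side, z up. The gate's hinge stands at (0, +100 mm) in this frame.
- gate_hinge (a point): Point on the gate's vertical hinge axis, 128 mm above the table. Its axes turn with the gate: -y runs along the gate to its free edge, -x is the outward normal of its front face. The gate is a plywood panel 196 wide, 12 thick, from 8 to 150 mm above the table, about 0.5 kg; slight hinge friction, stays where it is left.
- gate (a joint): Gate angle in rad: 0 nominally shut (parallel to the bay's front), positive open, towards the robot. Latched, it stands within about 0.05 of 0, depending on where the catch is bolted. It can be pushed in to -0.12.
- bar (a joint): Latch bar angle in rad: 0 level, where it rests on its own stop (gate open or latched alike); positive with its free end lifted, up to 0.6. It falls back by its weight. Above 0.14 its end clears the catch's lip.
- bar_pivot (a point): Pivot of the latch bar: on the gate, 60 mm from the hinge along the gate (hinge frame -y), 128 mm above the table; it turns about the gate's normal. The flat steel bar, 190 long, 22 high, 8 thick, 0.2 kg with handle, lies 9 to 17 mm out from the gate's middle plane; its free end is 235 mm from the hinge. Axes turn with gate and bar.
- bar_handle (a point): Point to pinch on the bar's handle, 120 mm past the pivot towards the free end, 75 mm out from the gate's middle plane, at the bar's mid-height. The handle is a wooden dowel 12 mm thick, standing out from the bar along the gate's normal to 97 mm from that plane, with a 26 mm round collar from 53 to 61 mm, on which the fingers bear when pushing in.
- post: Pale wooden post 100 x 34 mm, 105 high, fixed beyond the gate's free edge. Origin and axes are those of the bay; its centre is at (0, -122 mm). It carries a steel catch 20 mm wide: floor at 113 mm height, blunt upright lip 20 mm thick, top at 135 mm (18 above the level bar's lower edge). More than 20 N on post or catch (25 N at the bar's handle) strains it.
- lip_nominal (a point): Nominal place of the lip's inner face (its top edge, mid-width), at x -17 mm of the bay: there the outer face of the bar is with the gate at 0. The catch is bolted through slotted holes: its true place along x is not known, up to 11 mm either way. The bar's end must come to lie behind the lip (+x side).
- buffer_nominal (a point): Nominal middle of the face of the black nylon buffer plate behind the lip, 18 wide, from 115 to 173 mm above the table, moving with the catch. Free, it is 6.2 mm from the lip; its damped spring gives 3.5 N per mm, travel 11.5 mm. It must be pushed back 1.8 mm (6.3 N at the bar's end, 8 N at the handle) before the 8 mm bar can go down.
- circuit: Circuit board on a black carrier, 70 x 100 mm, 10 mm high, loose inside the pen; leave alone. Origin under its centre.
- tape: Roll of clear tape lying flat, 100 mm across, 48 mm high; leave alone. Origin under its centre.
- tape_brown: Roll of brown tape lying flat, 110 mm across, 30 mm high; leave alone. Origin under its centre.
- screwdriver: Black screwdriver lying on the table; leave alone.
- screws: Glass jar, 60 mm across, 80 mm high; leave alone. Origin under its centre.
- tray: Grey divided parts tray, 120 x 160 x 35 mm; leave alone. Origin under its centre.
- mug: White mug, 80 mm across, 90 mm high; leave alone. Origin under its centre.

How it is judged (in metres and radians):
On the way, in this order (a step that is already met when the one before it is completed fails the run):
1. the bar is lifted high enough to clear the lip while the gate is still outside the catch (value of joint bar above 0.11 rad and value of joint gate above 0.065 rad), for 0.1 s.
2. the gate is swung in with the bar over the lip (value of joint bar above 0.08 rad and value of joint gate below 0.06 rad), for 0.05 s.
At the end, for the whole second after the job is handed in: The gate is shut (within 0.06 rad of nominal), the bar lies down behind the catch's lip (within 0.05 rad of level), and both are at rest (value of joint gate below 0.06 rad and value of joint bar below 0.05 rad and velocity of joint gate between -0.05 and 0.05 rad/s and velocity of joint bar between -0.05 and 0.05 rad/s); the robot touches nothing.
It fails at once if the catch or its post is pressed with more than 20 N (contact force between post and anything else above 20 N).
It fails at once if a bystander is moved by more than 25 mm (distance of any of circuit, tape, tape_brown, screwdriver, screws, tray, mug from where it was at the start of the episode above 0.025 m).
It also fails if it takes over 54 s, if anything falls off the work surface, if the arm or the gripper's body presses on something with over 40 N, if the wrist force passes 120 N, or if a joint passes its speed limit or range.

ROBOT

A 6-joint arm with a two-finger parallel gripper is mounted at the origin on the work surface. World frame = base frame: x ahead of the robot, y to its left, z up, the work surface at z = 0. Lengths are in m, angles in degrees, forces in N, time in s.
With the tool pointing down it reaches from about 0.325 to 0.85 m from the base axis. Payload 15.5 kg.
Tool frame: the origin (TCP) lies on the centre line of the jaws, within the pads' length; the fingertips stand 11 mm ahead of it and the grasp point (between the pads) lies 8 mm behind it; z points along the fingers, y is the line along which they close (so a half turn about z gives the same grasp; the last joint's range is limited). The gripper opens to 91 mm and grips with 3 to 60 N. Pads are 32 mm wide; open, the fingers measure 118 mm over their backs; the gripper's body (76 mm by 178 mm) begins 60 mm behind the grasp point.
Start: joints at [59.444, 28.281, 77.091, -0, 74.628, -5.472], TCP at [0.265, 0.566, 0.225] pointing down, gripper open.
Joint ranges: [-166.48, 166.48], [-47.26, 123.95], [12.59, 153.08], [-70.14, 250.14], [6.76, 159.57], [-176.63, 176.63]. Speed limits (degrees/s): [108.29, 108.29, 147.25, 172.46, 172.46, 172.46].

INTERFACE

Orientations are given as a 3x3 rotation matrix whose columns are the frame's x, y, z axes.
In Python, from plant import arm gives the robot as it stands.
- The arm moves only by the shell command python3 -m crank 'ROWS' [OPENING] [FORCE]. ROWS is text: rows parted by semicolons, each of 6 numbers parted by spaces: the shift along the world's x, y, z in m, then the turn, a rotation vector about the world's x, y, z in degrees. In form: tx ty tz ax ay az; .... A call has 1 to 12 rows; each row shifts and turns the commanded pose from where the row before left it; what a row does not reach is not made up. A row lasts 1/12 s, in which the tool goes at most 41.7 mm and 7.16 degrees, less where a joint would pass 70% of its speed; a pose out of reach is approached as far as the arm can. A call is refused whole if a number of a shift passes 0.0417 or a number of a turn 7.16, either way. A call with a gripper value outside its range is refused whole. OPENING is the closure, from 0 (fully open) to 1 (shut), set as the call begins (- or left out, the last holds). The fingers move at their own pace and stop on an object; FORCE is the grip in N (left out, the last holds). Time passes only in rows, so rows that do not move let the fingers close. It gives the time, the measured TCP pose, the force, the opening and the grip force at its end, in the units of the state.
- arm.get_obs(): the state, without advancing time (a new reading comes with each control period).
- arm.get_image(name): name is "side" or "top"; returns the picture (400x640x3 uint8, blue, green, red); there is no depth.
- arm.camera_info(name): a dict with "vfov" (degrees; the focal length in pixels is half the picture's height over the tangent of half this angle, whatever the lens; pixels are square), "cx", "cy" (the principal point, pixels), "rvec" (rotation vector, rad) and "tvec" (3), from world to camera coordinates, as OpenCV has them. Camera axes: x right, y down, z forward; pixel columns grow to the right and rows downward; lengths in m; the calibration is good to about 2 mm. A picture is of the moment at which its call begins. camera_info takes no time and is no camera call.
- arm.sign_off(): hands the job in; it is judged then, once.
The state is a dict: "clock": time; "joint_pos": joint angles; "qd": joint speeds; "tau": joint torques, N m; "position": TCP position; "orientation": TCP orientation; "ft_force": force on the tool from outside, world axes, zero at the start; "ft_torque": the same for the moment, N m; "grip_width": finger opening in m; "finger_force": force on a finger pad.
Only numpy, scipy, OpenCV 4.12 (cv2) and the standard library are available. Lean on these libraries where they do the work, as an engineer would, in place of code of your own. Each camera call takes 0.05 s, during which the arm holds its last target. There are 200 camera calls.

## Working session

There is one attempt and no reset: what is moved stays moved. The work goes in short steps, Python scripts to look and compute and a shell command to move; the robot and the scene stay as the last step left them, time stands still between calls to the robot, and variables do not carry over. Pictures are saved under pics/ and viewed, at most 10 in all, crops included, and the job is handed in when it is done.

```bash
mkdir -p pics; ls
python3 - <<'E'
from plant import arm
import cv2
for n in("side","top"):
    cv2.imwrite(f"pics/{n}0.png",arm.get_image(n)); print(n,arm.camera_info(n))
o=arm.get_obs(); print(o)
E
```

```text
pics
side {'vfov': 43.34163678814817, 'cx': 311.6409697671171, 'cy': 197.99280005225106, 'rvec': array([ 2.18726977, -0.68681649,  0.32102504]), 'tvec': array([-0.46327297,  0.29101667,  1.2021954 ])}
top {'vfov': 50.69722583412087, 'cx': 318.1441732558375, 'cy': 198.16488260185668, 'rvec': array([ 2.11205719, -2.1539349 ,  0.23644726]), 'tvec': array([-0.01307439,  0.57081132,  1.08807819])}
{'clock': 0.1, 'joint_pos': array([ 5.94459607e+01,  2.83098981e+01,  7.71234419e+01,  1.95317071e-04,
        7.46256743e+01, -5.47172131e+00]), 'qd': array([ 0.06365026, -0.05987009, -0.15605344, -0.03190058, -0.09045389,
        0.02293847]), 'tau': array([ 1.54857724e-03, -8.80249357e+01, -3.82544518e+01,  7.08953035e-02,
        4.83950239e-02,  5.10215068e-05]), 'position': array([0.26478649, 0.5657944 , 0.22441417]), 'orientation': array([[-9.05699257e-01,  4.23920485e-01, -5.26428122e-04],
       [ 4.23920800e-01,  9.05698830e-01, -8.85307336e-04],
       [ 1.01485419e-04, -1.02498603e-03, -9.99999470e-01]]), 'ft_force': array([ 0.29478184, -0.48657189, -0.44847803]), 'ft_torque': array([ 0.00809205, -0.01617367, -0.00366722]), 'finger_force': 0.0, 'grip_width': 0.09114101467441388}
```

View pics/side0.png

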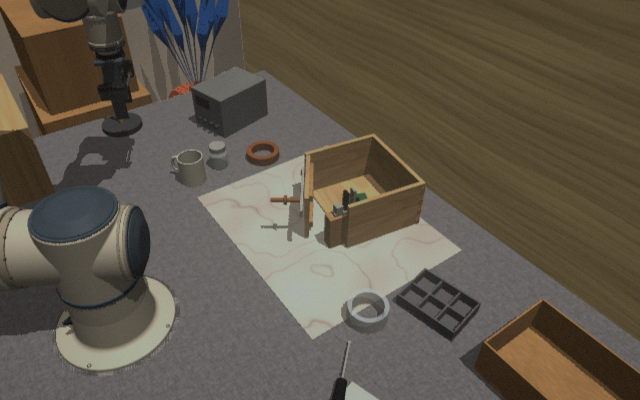

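View pics/top0.png

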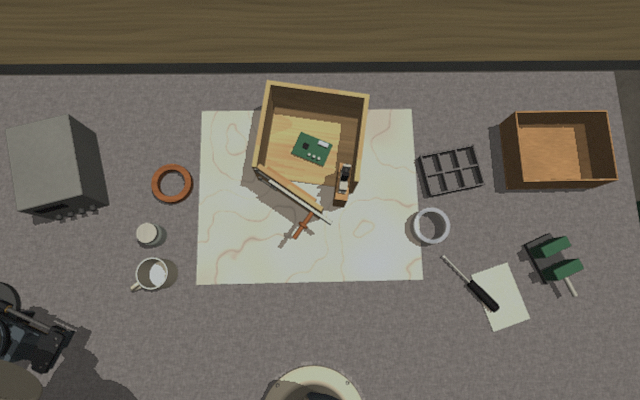

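The bay stands ahead of the robot, around (315,140) in the top view. The gate is ajar, with its handle near (303,225) in the top view and (283,200) in the side view. I'll enlarge both views next.

```bash
cat > h.py <<'E'
import numpy as np, cv2
from plant import arm
def cam(n):
    c=arm.camera_info(n); f=200/np.tan(np.radians(c["vfov"]/2))
    return np.array([[f,0,c["cx"]],[0,f,c["cy"]],[0,0,1]]),cv2.Rodrigues(c["rvec"])[0],np.array(c["tvec"])
def ray(n,p):
    K,R,t=cam(n); d=R.T@np.linalg.inv(K)@[*p,1]; return -R.T@t,d
def onz(n,p,z):
    o,d=ray(n,p); return o+d*(z-o[2])/d[2]
def tri(ps,pt):
    P=[K@np.c_[R,t] for K,R,t in map(cam,("side","top"))]
    X=cv2.triangulatePoints(P[0],P[1],np.array(ps,float),np.array(pt,float)).ravel(); return X[:3]/X[3]
def proj(n,X):
    K,R,t=cam(n); return cv2.projectPoints(np.array(X,float).reshape(-1,3),cv2.Rodrigues(R)[0],t,K,None)[0].reshape(-1,2)
def crop(n,x,y,w,h,s,out):
    im=arm.get_image(n); cv2.imwrite(out,cv2.resize(im[y:y+h,x:x+w],None,fx=s,fy=s,interpolation=cv2.INTER_CUBIC))
E
python3 - <<'E'
from h import *
a=cv2.imread("pics/side0.png")[125:255,255:435]; b=cv2.imread("pics/top0.png")[75:255,245:380]
cv2.imwrite("pics/s1.png",cv2.resize(a,None,fx=4,fy=4,interpolation=2)); cv2.imwrite("pics/t1.png",cv2.resize(b,None,fx=3.3,fy=3.3,interpolation=2))
E
```

```text
(no output)
```

View pics/s1.png

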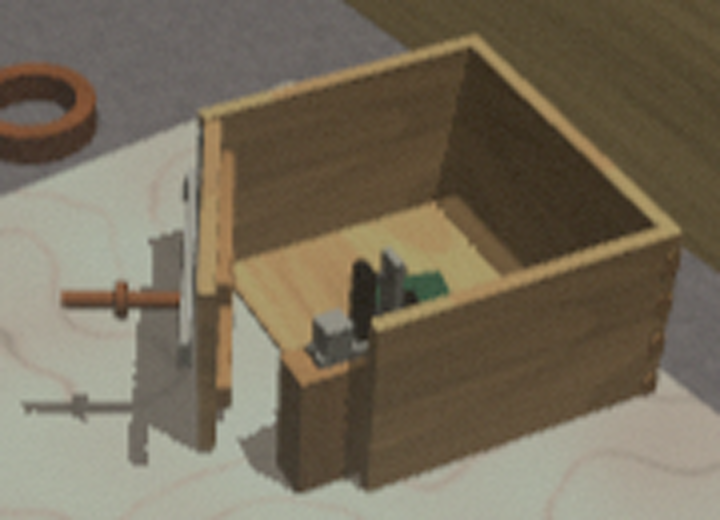

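View pics/t1.png

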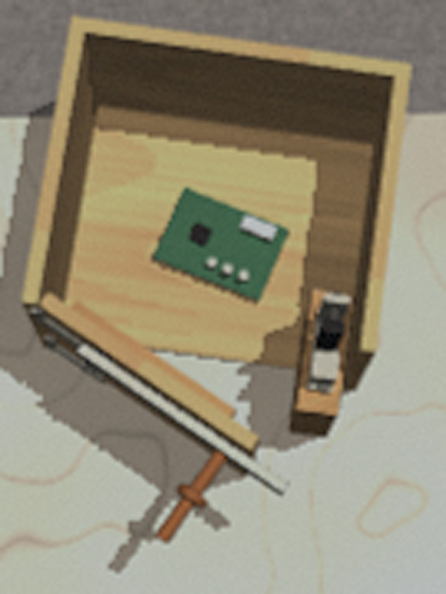

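Run:
```python
from h import *
S=lambda x,y:(255+x/4,125+y/4); T=lambda x,y:(245+x/3.3,75+y/3.3)
np.set_printoptions(precision=4,suppress=True)
for n,s,t in [("tip",(63,298),(165,536)),("collar",(121,299),(191,494)),("base",(180,299),(222,456)),("postFR",(298,385),(325,420)),("liptop",(333,318),(325,365)),("bayBL",(474,37),(72,17)),("bayBR",(680,232),(411,66)),("bayFR",(373,320),(376,350)),("bayFL",(202,110),(24,300)),("barend",(184,352),(285,490))]:
    print(n,tri(S(*s),T(*t)))
for n,t in [("barpiv",(80,345)),("barend",(287,492))]: print(n,onz("top",T(*t),.139))
for n,t in [("gateedge",(257,443)),("gatehinge",(30,308))]: print(n,onz("top",T(*t),.15))
for n,t in [("lipL",(313,355)),("lipR",(340,355)),("lipFL",(310,388)),("lipFR",(337,388))]: print(n,onz("top",T(*t),.135))
for n,t in [("postFL",(293,412)),("postFR",(336,420))]: print(n,onz("top",T(*t),.105))
```

```text
tip [0.4579 0.0377 0.1289]
collar [0.4902 0.0174 0.1264]
base [ 0.5199 -0.0073  0.1289]
postFR [ 0.5548 -0.0911  0.0954]
liptop [ 0.5874 -0.0874  0.1357]
bayBL [0.8714 0.106  0.1452]
bayBR [ 0.8258 -0.1625  0.1485]
bayFR [ 0.5921 -0.1236  0.1578]
bayFL [0.6395 0.1413 0.1488]
barend [ 0.4921 -0.0542  0.1303]
barpiv [0.6041 0.1005 0.139 ]
barend [ 0.4881 -0.0545  0.139 ]
gateedge [ 0.524  -0.0324  0.15  ]
gatehinge [0.6308 0.1374 0.15  ]
lipL [ 0.5943 -0.0778  0.135 ]
lipR [ 0.594  -0.0986  0.135 ]
lipFL [ 0.5684 -0.0747  0.135 ]
lipFR [ 0.5681 -0.0954  0.135 ]
postFL [ 0.5557 -0.0632  0.105 ]
postFR [ 0.5487 -0.0967  0.105 ]
```

```bash
python3 -m crank '.0104 -.027 0 0 0 -.6;.0104 -.027 0 0 0 -.6;.0104 -.027 0 0 0 -.6;.0104 -.027 0 0 0 -.6;.0104 -.027 0 0 0 -.6;.0104 -.027 0 0 0 -.6;.0104 -.027 0 0 0 -.6;.0104 -.027 0 0 0 -.6;.0104 -.027 0 0 0 -.6;.0104 -.027 0 0 0 -.6;.0104 -.027 0 0 0 -.6;.0104 -.027 0 0 0 -.6' 0.35 15
python3 -m crank '.0104 -.027 0 0 0 -.6;.0104 -.027 0 0 0 -.6;.0104 -.027 0 0 0 -.6;.0104 -.027 0 0 0 -.6;.0104 -.027 0 0 0 -.6;.0104 -.027 0 0 0 -.6;.0104 -.027 0 0 0 -.6;.0104 -.027 0 0 0 -.6;0 0 0 0 0 0;0 0 0 0 0 0'
```

```text
clock: 1.1
position: [0.3899, 0.2407, 0.2248]
orientation: [[-0.845, 0.534, -0.0], [0.534, 0.845, -0.0], [0.0, -0.0, -1.0]]
ft_force: [0.4, 0.1, 0.3]
grip_width: 0.059
finger_force: 0.0
clock: 1.93
position: [0.4732, 0.0249, 0.2247]
orientation: [[-0.796, 0.605, -0.0], [0.605, 0.796, 0.0], [0.0, -0.0, -1.0]]
ft_force: [0.6, 0.7, -0.9]
grip_width: 0.0595
finger_force: 0.0
```

```bash
python3 -m crank '0 .001 -.015 0 0 0;0 .001 -.015 0 0 0;0 .001 -.015 0 0 0;0 0 -.015 0 0 0;0 0 -.015 0 0 0;0 0 -.012 0 0 0;0 0 -.009 0 0 0;0 0 -.0088 0 0 0;0 0 0 0 0 0;0 0 0 0 0 0'
python3 - <<'E'
from h import *
a=arm.get_image("side")[125:255,225:385]; b=arm.get_image("top")[155:285,240:400]
cv2.imwrite("pics/g.png",np.hstack([cv2.resize(i,(400,325),interpolation=2) for i in(a,b)]))
E
```

```text
clock: 2.77
position: [0.4728, 0.0293, 0.12]
orientation: [[-0.798, 0.603, -0.001], [0.603, 0.798, 0.0], [0.001, -0.0, -1.0]]
ft_force: [1.1, 0.5, 0.5]
grip_width: 0.0594
finger_force: 0.0
```

View pics/g.png

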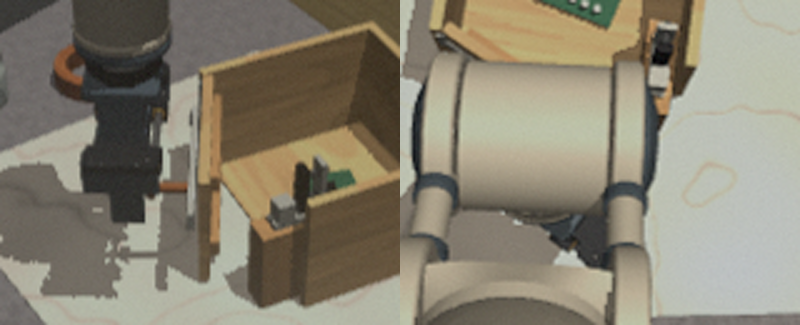

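The pads stand astride the dowel, just outside the collar (finger at about (128,200) in the left half). I'll close on it.

```bash
python3 -m crank '0 0 0 0 0 0;0 0 0 0 0 0;0 0 0 0 0 0;0 0 0 0 0 0;0 0 0 0 0 0;0 0 0 0 0 0;0 0 0 0 0 0;0 0 0 0 0 0' 1 15
```

```text
clock: 3.53
position: [0.4729, 0.0291, 0.1201]
orientation: [[-0.798, 0.603, -0.0], [0.603, 0.798, -0.0], [0.0, -0.0, -1.0]]
ft_force: [-0.6, 2.3, 1.5]
grip_width: 0.0116
finger_force: 15.0
```

```bash
python3 -m crank '0 0 .0035 0 0 0;0 0 .0035 0 0 0;0 0 .0035 0 0 0;.0002 .0003 .0035 0 0 0;.0003 .0005 .0035 0 0 0;.0004 .0005 .0035 0 0 0;.0005 .0006 .0035 0 0 0;.0006 .0007 .0035 0 0 0;0 0 0 0 0 0;0 0 0 0 0 0'
python3 - <<'E'
from h import *
p=arm.get_obs()["position"]; H=np.array([.642,.126]); v=p[:2]-H
# arc per 1.5 deg
print(np.linalg.norm(v)); q=v.copy()
for i in range(20):
    c,s=np.cos(np.radians(1.5)),np.sin(np.radians(1.5)); n=np.array([c*q[0]-s*q[1],s*q[0]+c*q[1]]); print(i,np.round((n-q)*1e3,1)); q=n
E
```

```text
clock: 4.37
position: [0.4751, 0.0317, 0.1483]
orientation: [[-0.798, 0.603, 0.0], [0.603, 0.798, -0.0], [-0.0, 0.0, -1.0]]
ft_force: [2.3, 3.9, -3.2]
grip_width: 0.0116
finger_force: 15.0
0.19174885478999124
0 [ 2.5 -4.3]
1 [ 2.6 -4.3]
2 [ 2.7 -4.2]
3 [ 2.9 -4.1]
4 [ 3. -4.]
5 [ 3.1 -4. ]
6 [ 3.2 -3.9]
7 [ 3.3 -3.8]
8 [ 3.4 -3.7]
9 [ 3.5 -3.6]
10 [ 3.6 -3.5]
11 [ 3.7 -3.4]
12 [ 3.7 -3.3]
13 [ 3.8 -3.2]
14 [ 3.9 -3.1]
15 [ 4. -3.]
16 [ 4.1 -2.9]
17 [ 4.1 -2.8]
18 [ 4.2 -2.7]
19 [ 4.3 -2.6]
```

```bash
python3 -m crank '.0025 -.0043 0 0 0 1.5;.0026 -.0043 0 0 0 1.5;.0027 -.0042 0 0 0 1.5;.0029 -.0041 0 0 0 1.5;.003 -.004 0 0 0 1.5;.0031 -.004 0 0 0 1.5;0 0 0 0 0 0'
python3 -m crank '.0032 -.0039 0 0 0 1.5;.0033 -.0038 0 0 0 1.5;.0034 -.0037 0 0 0 1.5;.0035 -.0036 0 0 0 1.5;0 0 0 0 0 0;0 0 0 0 0 0'
```

```text
clock: 4.95
position: [0.4925, 0.0063, 0.148]
orientation: [[-0.883, 0.47, 0.001], [0.47, 0.883, 0.0], [-0.0, 0.0, -1.0]]
ft_force: [4.4, 6.9, -4.7]
grip_width: 0.0119
finger_force: 15.0
clock: 5.45
position: [0.5056, -0.0081, 0.1479]
orientation: [[-0.927, 0.376, 0.001], [0.376, 0.927, 0.001], [-0.0, 0.001, -1.0]]
ft_force: [4.9, 7.6, -4.1]
grip_width: 0.012
finger_force: 15.0
```

```bash
python3 -m crank '.0041 -.0021 0 0 0 1.5;.0037 -.0034 0 0 0 1.5;.0037 -.0033 0 0 0 1.5;.0038 -.0032 0 0 0 1.5;0 0 0 0 0 0;0 0 0 0 0 0'
python3 - <<'E'
from h import *
a=arm.get_image("side")[125:255,225:385]; b=arm.get_image("top")[125:255,270:430]
cv2.imwrite("pics/g2.png",np.hstack([cv2.resize(i,(400,325),interpolation=2) for i in(a,b)]))
E
```

```text
clock: 5.95
position: [0.5196, -0.0205, 0.1477]
orientation: [[-0.961, 0.278, -0.002], [0.278, 0.961, -0.0], [0.002, -0.001, -1.0]]
ft_force: [-3.4, -2.6, -1.4]
grip_width: 0.0115
finger_force: 15.0
```

View pics/g2.png

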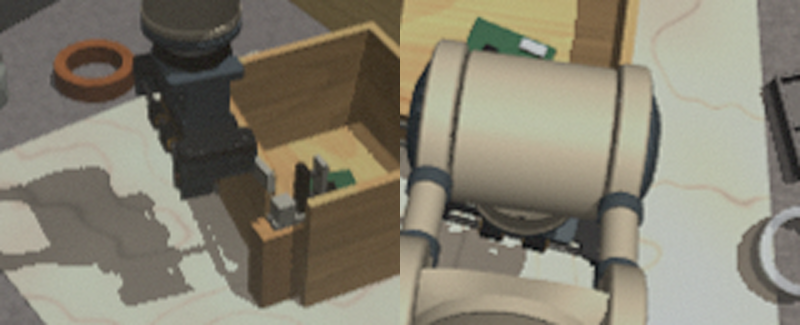

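```bash
python3 -m crank '.0013 -.001 0 0 0 .5;.0014 -.001 0 0 0 .5;.0013 -.001 0 0 0 .5;.0014 -.001 0 0 0 .5;.0013 -.001 0 0 0 .5;0 0 0 0 0 0;0 0 0 0 0 0'
python3 -m crank '.0007 -.0005 0 0 0 .25;.0007 -.0005 0 0 0 .25;0 0 0 0 0 0;0 0 0 0 0 0'
python3 -m crank '.0007 -.0005 0 0 0 .25;.0007 -.0005 0 0 0 .25;0 0 0 0 0 0;0 0 0 0 0 0'
```

```text
clock: 6.63
position: [0.5261, -0.0255, 0.1479]
orientation: [[-0.972, 0.235, -0.002], [0.235, 0.972, -0.001], [0.002, -0.001, -1.0]]
ft_force: [-4.9, -5.8, -0.4]
grip_width: 0.0121
finger_force: 15.0
clock: 6.97
position: [0.5275, -0.0265, 0.1479]
orientation: [[-0.974, 0.227, -0.002], [0.227, 0.974, -0.001], [0.002, -0.001, -1.0]]
ft_force: [-4.8, -6.0, -0.6]
grip_width: 0.0119
finger_force: 15.0
clock: 7.3
position: [0.5289, -0.0275, 0.1479]
orientation: [[-0.976, 0.218, -0.002], [0.218, 0.976, -0.001], [0.002, -0.001, -1.0]]
ft_force: [-5.2, -5.4, -0.2]
grip_width: 0.0115
finger_force: 15.0
```

```bash
python3 -m crank '-.0002 -.0008 0 0 0 0;.0007 -.0005 0 0 0 .25;.0007 -.0005 0 0 0 .25;0 0 0 0 0 0;0 0 0 0 0 0'
python3 -m crank '.0007 -.0005 0 0 0 .25;.0007 -.0005 0 0 0 .25;0 0 0 0 0 0;0 0 0 0 0 0'
python3 -m crank '.0007 -.0005 0 0 0 .25;.0007 -.0005 0 0 0 .25;0 0 0 0 0 0;0 0 0 0 0 0'
```

```text
clock: 7.72
position: [0.531, -0.0291, 0.1481]
orientation: [[-0.978, 0.209, -0.0], [0.209, 0.978, -0.0], [0.0, -0.0, -1.0]]
ft_force: [-2.9, -1.5, -0.7]
grip_width: 0.0109
finger_force: 15.0
clock: 8.05
position: [0.5326, -0.0302, 0.1481]
orientation: [[-0.98, 0.201, 0.0], [0.201, 0.98, -0.0], [-0.0, -0.0, -1.0]]
ft_force: [-3.7, -2.9, -1.2]
grip_width: 0.0115
finger_force: 15.0
clock: 8.38
position: [0.5341, -0.0311, 0.1481]
orientation: [[-0.981, 0.192, 0.0], [0.192, 0.981, -0.0], [-0.0, -0.0, -1.0]]
ft_force: [-4.3, -2.7, -1.2]
grip_width: 0.0119
finger_force: 15.0
```

```bash
python3 -m crank '.0007 -.0005 0 0 0 .25;.0007 -.0006 0 0 0 .25;0 0 0 0 0 0;0 0 0 0 0 0'
python3 -m crank '.0007 -.0005 0 0 0 .25;.0007 -.0005 0 0 0 .25;0 0 0 0 0 0;0 0 0 0 0 0'
python3 - <<'E'
from h import *
a=arm.get_image("side")[140:240,275:375]
cv2.imwrite("pics/g3.png",cv2.resize(a,(600,600),interpolation=2))
E
```

```text
clock: 8.72
position: [0.5355, -0.0322, 0.1481]
orientation: [[-0.983, 0.184, 0.0], [0.184, 0.983, 0.0], [-0.0, 0.0, -1.0]]
ft_force: [-2.7, -1.9, -0.6]
grip_width: 0.0117
finger_force: 15.0
clock: 9.05
position: [0.537, -0.0331, 0.1481]
orientation: [[-0.985, 0.175, 0.0], [0.175, 0.985, 0.0], [-0.0, 0.0, -1.0]]
ft_force: [-2.2, -0.6, -2.0]
grip_width: 0.0116
finger_force: 15.0
```

View pics/g3.png

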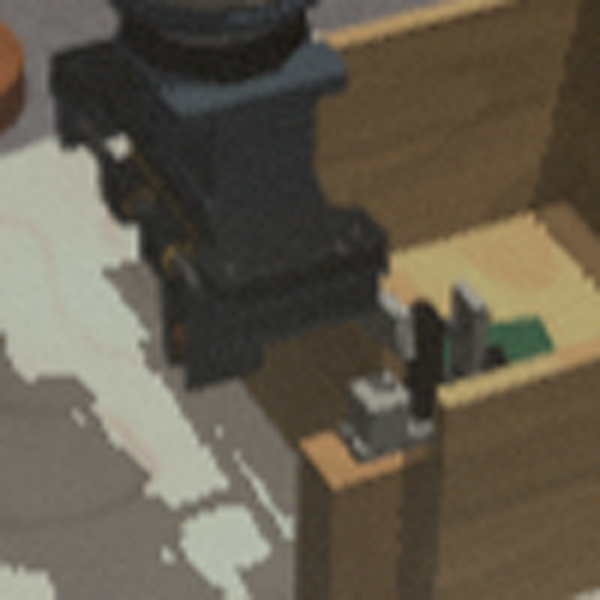

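The bar's end at (400,330) is over the lip and just short of the black buffer at (425,350). I'll keep easing it in.

```bash
python3 -m crank '.0007 -.0005 0 0 0 .25;.0007 -.0005 0 0 0 .25;0 0 0 0 0 0;0 0 0 0 0 0'
python3 -m crank '.0007 -.0005 0 0 0 .25;.0007 -.0005 0 0 0 .25;0 0 0 0 0 0;0 0 0 0 0 0'
```

```text
clock: 9.43
position: [0.5384, -0.0341, 0.1481]
orientation: [[-0.986, 0.166, 0.0], [0.166, 0.986, 0.0], [-0.0, 0.0, -1.0]]
ft_force: [-0.4, 1.9, -1.7]
grip_width: 0.0118
finger_force: 15.0
clock: 9.77
position: [0.5398, -0.0351, 0.1481]
orientation: [[-0.987, 0.158, 0.0], [0.158, 0.987, 0.0], [-0.0, 0.0, -1.0]]
ft_force: [1.4, 4.2, -2.2]
grip_width: 0.0115
finger_force: 15.0
```

```bash
python3 -m crank '.0008 .0001 0 0 0 .25;.0007 -.0005 0 0 0 .25;0 0 0 0 0 0;0 0 0 0 0 0'
python3 -m crank '.0007 -.0004 0 0 0 .25;.0007 -.0005 0 0 0 .25;0 0 0 0 0 0;0 0 0 0 0 0'
```

```text
clock: 10.1
position: [0.5409, -0.0356, 0.148]
orientation: [[-0.989, 0.149, -0.0], [0.149, 0.989, -0.0], [0.0, -0.0, -1.0]]
ft_force: [-3.0, 1.7, -3.0]
grip_width: 0.0116
finger_force: 15.0
clock: 10.43
position: [0.5418, -0.0362, 0.148]
orientation: [[-0.99, 0.14, -0.001], [0.14, 0.99, 0.0], [0.001, 0.0, -1.0]]
ft_force: [-5.7, 3.7, 0.2]
grip_width: 0.0113
finger_force: 15.0
```

```bash
python3 -m crank '.0007 -.0004 0 0 0 .25;.0007 -.0005 0 0 0 .25;0 0 0 0 0 0;0 0 0 0 0 0;0 0 0 0 0 0;0 0 0 0 0 0'
```

```text
clock: 10.93
position: [0.5426, -0.0368, 0.1479]
orientation: [[-0.991, 0.132, -0.002], [0.132, 0.991, 0.001], [0.002, 0.001, -1.0]]
ft_force: [-7.8, 4.9, 1.3]
grip_width: 0.0117
finger_force: 15.0
```

```bash
python3 -m crank '.0008 -.0001 0 0 0 .25;.0007 -.0004 0 0 0 .25;0 0 0 0 0 0;0 0 0 0 0 0;0 0 0 0 0 0'
python3 -m crank '.0008 -.0003 0 0 0 0;.0008 -.0003 0 0 0 0;0 0 0 0 0 0;0 0 0 0 0 0'
```

```text
clock: 11.35
position: [0.5434, -0.0372, 0.1478]
orientation: [[-0.992, 0.123, -0.004], [0.123, 0.992, 0.001], [0.004, 0.001, -1.0]]
ft_force: [-11.7, 5.4, 4.7]
grip_width: 0.0117
finger_force: 15.0
clock: 11.68
position: [0.5443, -0.0376, 0.1477]
orientation: [[-0.992, 0.123, -0.005], [0.123, 0.992, 0.001], [0.005, 0.001, -1.0]]
ft_force: [-17.9, 6.5, 7.5]
grip_width: 0.0117
finger_force: 15.0
```

```bash
python3 -m crank '-.0003 .0002 0 0 0 0;-.0003 .0003 0 0 0 0;0 0 0 0 0 0;0 0 0 0 0 0'
python3 -m crank '-.0001 -.0005 -.002 0 0 0;-.0001 -.0004 -.002 0 0 0;0 -.0004 -.002 0 0 0;-.0001 -.0003 -.002 0 0 0;0 -.0002 -.002 0 0 0;0 0 0 0 0 0;0 0 0 0 0 0'
```

```text
clock: 12.02
position: [0.5439, -0.0373, 0.1478]
orientation: [[-0.992, 0.123, -0.005], [0.123, 0.992, 0.001], [0.005, 0.0, -1.0]]
ft_force: [-16.2, 4.6, 7.2]
grip_width: 0.0112
finger_force: 15.0
clock: 12.6
position: [0.5437, -0.0392, 0.1376]
orientation: [[-0.992, 0.123, -0.005], [0.123, 0.992, 0.001], [0.005, 0.0, -1.0]]
ft_force: [-14.2, 3.6, 2.6]
grip_width: 0.0117
finger_force: 15.0
```

```bash
python3 -m crank '0 -.0002 -.0015 0 0 0;0 -.0001 -.0015 0 0 0;0 0 0 0 0 0;0 0 0 0 0 0'
python3 -m crank '0 -.0001 -.0015 0 0 0;0 -.0001 -.0015 0 0 0;0 0 0 0 0 0;0 0 0 0 0 0'
```

```text
clock: 12.93
position: [0.5437, -0.0396, 0.1347]
orientation: [[-0.992, 0.123, -0.005], [0.123, 0.992, 0.001], [0.005, 0.0, -1.0]]
ft_force: [-14.8, 3.8, 4.3]
grip_width: 0.0115
finger_force: 15.7
clock: 13.27
position: [0.5437, -0.0399, 0.1317]
orientation: [[-0.992, 0.123, -0.005], [0.123, 0.992, 0.001], [0.005, 0.0, -1.0]]
ft_force: [-15.5, 2.0, 4.5]
grip_width: 0.0111
finger_force: 16.4
```

```bash
python3 -m crank '0 0 -.0015 0 0 0;0 0 -.0015 0 0 0;0 0 0 0 0 0;0 0 0 0 0 0'
python3 -m crank '0 0 -.0015 0 0 0;0 0 -.0015 0 0 0;0 0 -.0015 0 0 0;0 0 0 0 0 0;0 0 0 0 0 0'
```

```text
clock: 13.6
position: [0.5435, -0.0401, 0.1286]
orientation: [[-0.992, 0.123, -0.005], [0.123, 0.992, 0.0], [0.005, -0.0, -1.0]]
ft_force: [-15.5, 0.1, 4.4]
grip_width: 0.0115
finger_force: 16.6
clock: 14.02
position: [0.5434, -0.0403, 0.1241]
orientation: [[-0.992, 0.123, -0.005], [0.123, 0.992, 0.0], [0.005, -0.001, -1.0]]
ft_force: [-16.5, -2.9, 4.1]
grip_width: 0.0116
finger_force: 16.6
```

```bash
python3 -m crank '-.0001 -.0003 -.0015 0 0 0;-.0001 -.0003 -.0012 0 0 0;0 0 -.0005 0 0 0;0 0 0 0 0 0;0 0 0 0 0 0'
python3 -m crank '-.0007 .0002 0 0 0 0;-.0007 .0002 0 0 0 0;0 0 0 0 0 0;0 0 0 0 0 0'
```

```text
clock: 14.43
position: [0.5435, -0.0406, 0.121]
orientation: [[-0.992, 0.123, -0.004], [0.123, 0.992, 0.001], [0.005, 0.0, -1.0]]
ft_force: [-14.0, 1.3, 6.2]
grip_width: 0.0115
finger_force: 17.4
clock: 14.77
position: [0.5428, -0.0402, 0.1211]
orientation: [[-0.992, 0.123, -0.003], [0.123, 0.992, 0.001], [0.003, 0.0, -1.0]]
ft_force: [-10.6, 2.0, 0.9]
grip_width: 0.0118
finger_force: 16.8
```

```bash
python3 -m crank '-.0007 .0002 -.0005 0 0 0;-.0007 .0002 -.0003 0 0 0;0 0 0 0 0 0;0 0 0 0 0 0'
python3 -m crank '-.0007 .0001 0 0 0 0;-.0007 .0001 0 0 0 0;0 0 0 0 0 0;0 0 0 0 0 0'
```

```text
clock: 15.1
position: [0.5426, -0.0401, 0.1208]
orientation: [[-0.992, 0.123, -0.001], [0.123, 0.992, -0.0], [0.001, -0.0, -1.0]]
ft_force: [-6.9, 0.9, 5.2]
grip_width: 0.0112
finger_force: 15.6
clock: 15.43
position: [0.5425, -0.04, 0.1209]
orientation: [[-0.992, 0.123, 0.002], [0.123, 0.992, -0.0], [-0.002, -0.0, -1.0]]
ft_force: [2.3, 0.2, 0.8]
grip_width: 0.0114
finger_force: 15.0
```

The bar now bears on the lip: the force reversed while the position held. I'll release and back off upward.

```bash
python3 -m crank '0 0 0 0 0 0;0 0 0 0 0 0;0 0 0 0 0 0;0 0 0 0 0 0;0 0 0 0 0 0;0 0 0 0 0 0' 0.35
python3 -m crank '-.002 0 .008 0 0 0;-.002 0 .012 0 0 0;-.003 0 .015 0 0 0;-.005 0 .015 0 0 0;-.01 0 .02 0 0 0;-.015 0 .02 0 0 0;-.02 0 .02 0 0 0;-.02 0 .02 0 0 0;-.02 0 .02 0 0 0;-.02 .02 0 0 0 0;-.01 .03 0 0 0 0;0 .03 0 0 0 0'
python3 -m crank '0 .03 0 0 0 0;0 .03 0 0 0 0;0 .03 0 0 0 0;0 .03 0 0 0 0;0 .03 0 0 0 0;0 0 0 0 0 0'
python3 - <<'E'
from h import *
a=arm.get_image("side")[125:255,255:385]; b=arm.get_image("top")[115:245,260:390]
cv2.imwrite("pics/end.png",np.hstack([cv2.resize(i,(400,400),interpolation=2) for i in(a,b)]))
E
```

```text
clock: 15.93
position: [0.5416, -0.0398, 0.1206]
orientation: [[-0.992, 0.123, -0.0], [0.123, 0.992, -0.0], [0.0, -0.0, -1.0]]
ft_force: [0.4, 0.1, -0.2]
grip_width: 0.0487
finger_force: 0.0
clock: 16.93
position: [0.4124, 0.0405, 0.2716]
orientation: [[-0.992, 0.125, 0.001], [0.125, 0.992, -0.0], [-0.001, -0.0, -1.0]]
ft_force: [1.5, -0.1, -0.2]
grip_width: 0.0591
finger_force: 0.0
clock: 17.43
position: [0.4143, 0.1941, 0.2712]
orientation: [[-0.993, 0.121, 0.001], [0.121, 0.993, 0.002], [-0.0, 0.002, -1.0]]
ft_force: [-0.7, -1.5, -0.2]
grip_width: 0.0593
finger_force: 0.0
```

View pics/end.png

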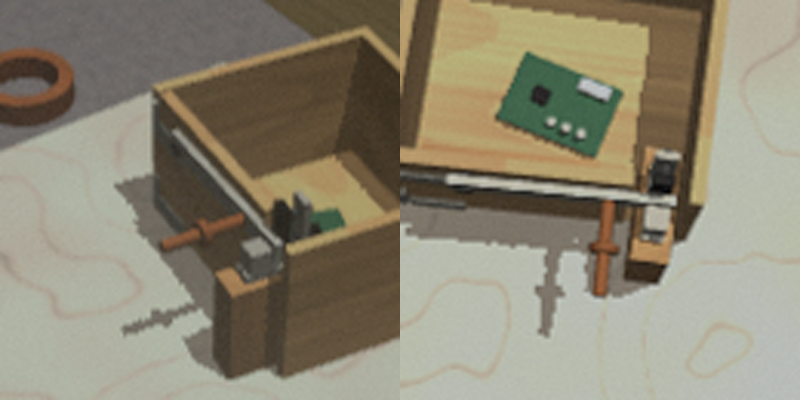

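The gate is shut and the bar lies level behind the lip, between lip and buffer (top half, around (660,195)). The arm is clear, so I'm handing it in.

```bash
python3 -c "
from plant import arm
print(arm.sign_off())"
```

```text
the job is handed in; nothing more can be done
None
```

The gate is shut and latched: the last picture shows the bar level behind the catch's lip, and I handed the job in at about 17.5 s with the arm clear (the verdict itself was not reported); force at the handle stayed below about 20 N.

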